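# Turn the lunch carousel so that the bento faces front

### The job

Spin the wooden turntable on the oak tray by gently pushing its rim lugs with the fingertips until the three-tier bento faces front, that is, it stands centred in line with the tray's handle, on the handle's side. Do not grasp, lift or touch the bento, the cup or the bowl that ride on the turntable, and leave the forks alone; then stand clear with the turntable at rest.

Things in the scene. Friction and masses are not known exactly. Their poses are not given: they have to be found in the camera images.
- tray: Pale oak chopping-board-shaped tray, fixed: 340 x 320 mm, 18 mm thick; its 56 mm wide handle runs from the front edge (170 mm from the centre) to 295 mm from the centre, towards the robot's side, with a dark dot near its end. Origin under the board's centre on the counter (z = 0), on the turntable's axis; the handle points along its -x axis (the front direction).
- turntable: Brown wooden disc 280 mm across, 18 mm thick, turning either way (many turns) about its upright axis; friction of about 0.1 N m (under 1 N at the rim) stops it once no longer pushed. Origin on the axis at its underside, 24 mm above the counter; disc top 42 mm above the counter. Six lugs on its rim at 0, 60, 120, 180, 240 and 300 degrees from its x axis (z is up).
- disc_top (a point): Centre of the turntable's top, on its axis, 42 mm above the counter; axes as the turntable's. All six lugs alike: sticking out radially from the disc to 176 mm from the axis, 22 mm wide, round-ended, from 24 to 50 mm above the counter. Between them, outside the disc, is free room down to the tray's top (18 mm) for a fingertip to push a lug sideways.
- bento: Stainless round stacking bento of three equal tiers with a lid, 84 mm across, 111 mm tall, 0.3 to 0.65 kg. Loose, upright; stands about 60 mm from the turntable's centre, on its top (z about 0.042), and rides round with it. Origin at the centre of its underside. Not to be touched.
- cup: Pink plastic cup, rim 70 mm across, 85 mm tall. Loose, upright; stands about 60 mm from the turntable's centre, on its top (z about 0.042), and rides round with it. Origin at the centre of its underside. Not to be touched.
- bowl: White ceramic bowl, rim 100 mm across, 45 mm tall. Loose, upright; stands about 60 mm from the turntable's centre, on its top (z about 0.042), and rides round with it. Origin at the centre of its underside. Not to be touched.
- fork_a: Mint plastic fork lying on the counter to the left (+y) of the tray, 172 mm long, 5 mm thick; origin near its middle on its underside, tines towards its +x. Leave alone.
- fork_b: The second such fork, lying beside the first, farther from the tray. Leave alone.

How it is judged:
By the outcome, as a careful person would: the job done as asked, in the order asked, and still so for the second after the job is handed in, with the robot touching nothing.
It also fails if it takes over 72 s, if anything falls off the work surface, if the arm or the gripper's body presses on something with over 40 N, if the wrist force passes 120 N, or if a joint passes its speed limit or range.

### The arm

A 6-joint arm with a two-finger parallel gripper is mounted at the origin on the work surface. World frame = base frame: x ahead of the robot, y to its left, z up, the work surface at z = 0. Lengths are in mm, angles in rad, forces in N, time in s.
With the tool pointing down it reaches from about 275 to 750 mm from the base axis. Payload 10.2 kg.
Tool frame: the origin (TCP) lies midway between the tips of the shut fingers; the grasp point (between the pads) lies 19 mm behind it (ctrl.pinch_z is the distance from the TCP to the grasp point, in mm); x points along the fingers, z is the direction in which the jaws open and shut, and the axes are right-handed (so a half turn about x gives the same grasp; the last joint's range is limited). The gripper opens to 85 mm and grips with 20 to 120 N. Pads are 22 mm wide; open, the fingers measure 114 mm over their backs; the gripper's body (76 mm by 85 mm) begins 54 mm behind the grasp point. The pads swing forward as they close: fully open they stand 13 mm farther back than shut.
Start: joints at [-1.556, 0.313, 1.498, -0, 1.331, -0.223], TCP at [123.658, -510.235, 231.294] pointing down, gripper open.
Joint ranges: [-2.94, 2.94], [-0.97, 2.17], [0.19, 2.56], [-1.23, 4.37], [0.02, 3.11], [-2.88, 2.88]. Speed limits (rad/s): [2.39, 2.39, 3.01, 3.14, 3.14, 3.14].

### API

Orientations are given as a unit quaternion [w, x, y, z].
In Python, from rig import ctrl, capture, workorder, nets gives the robot as it stands. The module is installed in compiled form; this text tells all that it offers.
- The arm moves only by the tool send_rows, never from a script. Its argument "rows" is text: rows parted by semicolons, each of 5 numbers parted by spaces: the opening, from 0 (shut) to 1 (fully open), then the shift along the tool's x, y, z in cm, then the turn about the tool's x in units of 5 degrees (1.0 is 5 degrees). In form: grip x y z yaw; .... A call has 1 to 12 rows; each row is the pose to reach, as a shift and turn from the pose commanded when the call began, along the tool's axes at that moment; what a row does not reach only later rows make up. A row lasts 1/10 s, in which the tool goes at most 50 mm and 8.59 degrees, less where a joint would pass 70% of its speed; a pose out of reach is approached as far as the arm can. A call with a gripper value outside its range is refused whole. The fingers move at their own pace and stop on an object; "grip_force" is the grip in N (left out, the last holds). Time passes only in rows, so rows that repeat a pose let the fingers close. It gives the time, the measured TCP pose, the force and the opening at its end, in the units of the state.
- ctrl.sense(): the state, without advancing time (a new reading comes with each control period).
- capture(name): name is "side" or "top"; returns a dict with "pixels" (400x640x3 uint8, red, green, blue), "intrinsics" (3x3 intrinsics, pixels), "dist" ([k1, k2, p1, p2, k3] as OpenCV has them; the pictures are not rectified), "view" (4x4, takes a point from world to camera coordinates). Camera axes: x right, y down, z forward; pixel columns grow to the right and rows downward; lengths in mm; the calibration is good to about 2 mm. A picture is of the moment at which its call begins. There is no depth.
- workorder.finish_job(): hands the job in, once; it reports no verdict.
Trained networks look in a picture, given as the dict that the camera call returned (one of the last four; its "shot" number tells which), for a name from the list of things; names that differ only in an ending like _2 or _b are one class to them, and where a whole thing is asked for, a point or a joint stands for the part that bears it (a point fixed in the world has none). Each returns a list of dicts, best first, with "confidence" (0 to 1); they miss things now and then, are a little off and sometimes report something else, mostly with a low value. They report only what shows in the picture. A call takes as long as a camera call.
- nets.boxes_of(picture, target): "location" ([x, y, z] in mm, in world coordinates, good to about 4 mm: the middle of the surface that is visible of it).
- nets.spot_point(picture, target): "location" ([x, y, z] in mm, in world coordinates, good to about 4 mm: a listed point, or the origin of a listed thing).
The state is a dict: "time_s": time; "joints": joint angles; "dq": joint speeds; "tau": joint torques, N m; "eef_pos": TCP position; "ee_rot": TCP orientation; "force": force on the tool from outside, world axes, zero at the start; "wrist_torque": the same for the moment, N m; "grip_width": opening from 0.0 (shut) to 1.0 (fully open).
Only numpy, scipy, OpenCV 4.12 (cv2) and the standard library are available. Lean on these libraries where they do the work, as an engineer would, in place of code of your own. Each camera call takes 0.05 s, during which the arm holds its last target.

## Working session

There is one attempt and no reset: what is moved stays moved. The work goes in short steps, Python scripts to look and compute and a tool call to move; the robot and the scene stay as the last step left them, time stands still between calls to the robot, and variables do not carry over. Pictures are saved under pics/ and viewed, and the job is handed in when it is done.

Besides the shell and the picture viewer there is one more tool, called as name(argument=value, ...) on one line, values as JSON. send_rows: Moves the arm, as the interface text tells. Its arguments: {"type":"object","properties":{"rows":{"type":"string"},"grip_force":{"type":"number"}},"required":["rows"]}

```bash
mkdir -p pics; python3 - <<'E'
from rig import ctrl,capture,nets
import cv2
s=ctrl.sense();print({k:s[k] for k in('time_s','eef_pos','ee_rot','grip_width','force')})
for n in('top','side'):
    p=capture(n);cv2.imwrite(f'pics/{n}0.png',p['pixels'][:,:,::-1])
    print(n,p['intrinsics'],p['dist'],p['view'])
    for t in('tray','turntable','disc_top','bento','cup','bowl'):
        r=nets.spot_point(p,t);print(t,[(x['location'],x['confidence']) for x in r[:2]])
E
```

```text
{'time_s': 0.0, 'eef_pos': array([ 123.66556711, -509.9775572 ,  230.73907961]), 'ee_rot': array([ 0.55550191,  0.43751421,  0.55605094, -0.4368138 ]), 'grip_width': 1.0022064044448213, 'force': array([-0.5188061 ,  0.09395453, -0.50254983])}
top [[520.01806394   0.         313.6637426 ]
 [  0.         520.01806394 188.19654696]
 [  0.           0.           1.        ]] [0.00465 0.      0.      0.      0.     ] [[ 2.60516521e-02 -9.99648969e-01 -4.82191937e-03  1.20596792e+02]
 [-9.98860039e-01 -2.58374826e-02 -4.01378436e-02  5.83674723e+02]
 [ 3.99991678e-02  5.86207971e-03 -9.99182517e-01  1.01750313e+03]
 [ 0.00000000e+00  0.00000000e+00  0.00000000e+00  1.00000000e+00]]
tray []
turntable [([587.3, -88.4, 23.7], 0.56)]
disc_top [([585.8, -91.7, 41.5], 0.6)]
bento [([643.1, -77.3, 41.6], 0.82)]
cup [([561.1, -142.1, 49.7], 0.86)]
bowl [([546.6, -43.0, 43.1], 0.65)]
side [[513.08257072   0.         323.22385759]
 [  0.         513.08257072 189.7278838 ]
 [  0.           0.           1.        ]] [0.00289129 0.         0.         0.         0.        ] [[-9.99377348e-01 -2.52682311e-02 -2.46258540e-02  6.09710174e+02]
 [ 7.21484215e-03  5.36848159e-01 -8.43648031e-01 -4.86682322e+01]
 [ 3.45378378e-02 -8.43300403e-01 -5.36331584e-01  1.15490696e+03]
 [ 0.00000000e+00  0.00000000e+00  0.00000000e+00  1.00000000e+00]]
tray []
turntable [([587.7, -88.7, 21.4], 0.86)]
disc_top [([591.2, -89.2, 40.6], 0.91)]
bento [([642.7, -74.9, 44.2], 0.84)]
cup [([563.6, -147.4, 42.1], 0.61)]
bowl [([549.7, -42.4, 43.8], 0.93)]
```

View pics/top0.png

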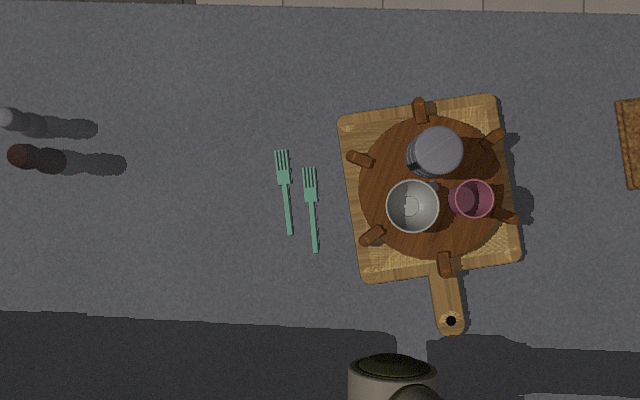

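View pics/side0.png

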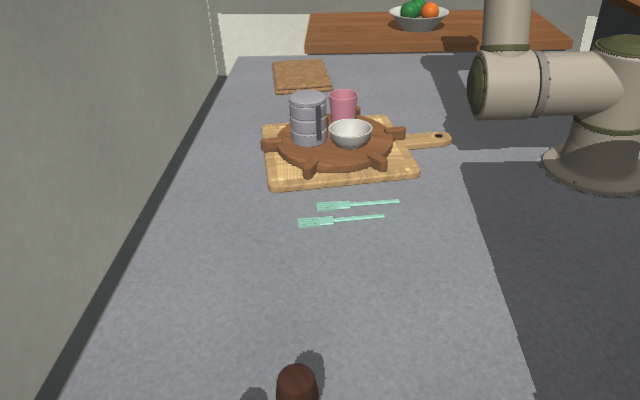

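```bash
cat > h.py <<'E'
import numpy as np,cv2
def ray(p,uv,z):
    u=cv2.undistortPoints(np.array([[uv]],float),p['intrinsics'],np.array(p['dist']))[0,0]
    R=p['view'][:3,:3];t=p['view'][:3,3]
    c=-R.T@t;d=R.T@np.array([u[0],u[1],1]);return c+d*(z-c[2])/d[2]
def proj(p,X):
    R=p['view'][:3,:3];t=p['view'][:3,3]
    return cv2.projectPoints(np.array(X,float).reshape(-1,3),cv2.Rodrigues(R)[0],t,p['intrinsics'],np.array(p['dist']))[0][:,0]
E
python3 - <<'E'
from rig import capture
from h import *
p=capture('top')
im=p['pixels'][:,:,::-1]
cv2.imwrite('pics/crop.png',cv2.resize(im[80:345,325:535],None,fx=2.2,fy=2.2,interpolation=cv2.INTER_CUBIC))
C=np.array([588,-90])
print('dot',ray(p,(451,321),18))
for uv in[(337,117),(495,93),(523,260),(363,283)]: print('corner',ray(p,uv,18))
for uv in[(420,104),(497,137),(510,216),(445,268),(368,238),(353,156)]:
    q=ray(p,uv,50);d=q[:2]-C;print('lug',q,np.hypot(*d),np.degrees(np.arctan2(d[1],d[0])))
for nm,uv in[('lid',(441,150))]:
    q=ray(p,uv,153);print(nm,q)
E
```

```text
dot [ 328.64560252 -138.03899277   18.        ]
corner [722.2298797   93.18730968  18.        ]
corner [ 777.77250648 -217.99213843   18.        ]
corner [ 450.45062863 -276.47084578   18.        ]
corner [397.39434496  34.53816116  18.        ]
lug [745.54500737 -64.04981669  50.        ] 159.6679096110896 9.353543594069174
lug [ 685.69985079 -211.98373139   50.        ] 156.2859288881396 -51.30788131352145
lug [ 535.67150384 -238.38596182   50.        ] 157.3425091146928 -109.4252623965823
lug [ 434.20095052 -116.85007087   50.        ] 156.1251867179953 -170.09716575922457
lug [486.9127185  29.909475   50.       ] 156.83405457615822 130.1318926109412
lug [642.31455473  61.95429719  50.        ] 161.36969755899023 70.33107464898849
lid [645.71928211 -81.20977166 153.        ]
```

View pics/crop.png

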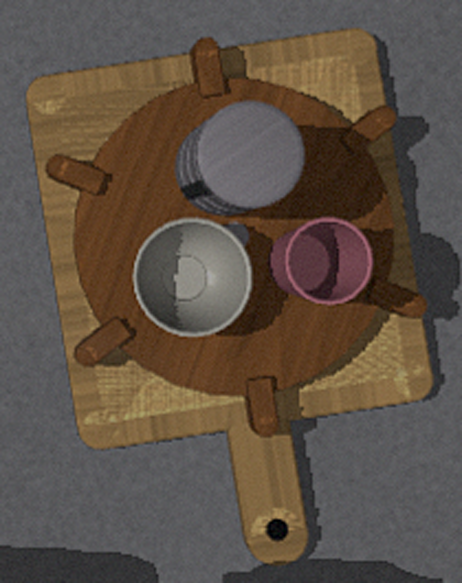

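```bash
cat >> h.py <<'E'
from scipy.spatial.transform import Rotation as Ro
C=np.array([587.5,-91.3])
def state():
    from rig import ctrl
    s=ctrl.sense();q=s['ee_rot'];R=Ro.from_quat([q[1],q[2],q[3],q[0]]).as_matrix();return s,R
def rel(R,p0,target):  # cm in tool axes
    return R.T@(np.array(target)-np.array(p0))/10
E
python3 - <<'E'
from h import *
s,R=state();print(R.round(3),s['joints'])
print('yaw z axis',np.degrees(np.arctan2(R[1,2],R[0,2])))
th=np.radians(52);t=[*(C+160*np.array([np.cos(th),np.sin(th)])),230]
print(t,rel(R,s['eef_pos'],t))
E
```

```text
[[ 0.     0.972  0.236]
 [-0.     0.236 -0.972]
 [-1.     0.     0.   ]] [-1.55643116e+00  3.12883266e-01  1.49770139e+00  1.32642233e-05
  1.33096420e+00 -2.23397266e-01]
yaw z axis -76.37739639843832
[np.float64(686.0058360521053), np.float64(34.78172057707552), 230] [  0.1286052   67.49082022 -39.72458904]
```

send_rows(rows="0 0 67.5 -39.7 10.3;0 0 67.5 -39.7 10.3;0 0 67.5 -39.7 10.3;0 0 67.5 -39.7 10.3;0 0 67.5 -39.7 10.3;0 0 67.5 -39.7 10.3;0 0 67.5 -39.7 10.3;0 0 67.5 -39.7 10.3;0 0 67.5 -39.7 10.3;0 0 67.5 -39.7 10.3;0 0 67.5 -39.7 10.3;0 0 67.5 -39.7 10.3")

```text
time_s: 1.95
eef_pos: [535.5, -111.4, 231.5]
ee_rot: [0.311, 0.635, 0.311, -0.635]
force: [-0.4, -1.5, -0.1]
grip_width: 0.001
```

```bash
python3 - <<'E'
from h import *
s,R=state();print(s['time_s'],s['eef_pos'],s['joints'],s['force'],s['grip_width'])
print('yaw',np.degrees(np.arctan2(R[1,2],R[0,2])))
th=np.radians(52);t=[*(C+160*np.array([np.cos(th),np.sin(th)])),230]
print(t,rel(R,s['eef_pos'],t))
E
```

```text
1.95 [ 535.50800512 -111.42436866  231.46772972] [-4.19376425e-01  3.61100271e-01  1.43054162e+00 -5.87505853e-05
  1.34953608e+00  1.81228434e+00] [-0.44101827 -1.5491341  -0.08915767] 0.0012078557649757462
yaw -127.86400442919519
[np.float64(686.0058360521053), np.float64(34.78172057707552), 230] [  0.14888766   2.90731428 -20.77991999]
```

send_rows(rows="0 0 2.9 -20.8 0;0 0 2.9 -20.8 0;0 0 2.9 -20.8 0;0 0 2.9 -20.8 0;0 0 2.9 -20.8 0;0 0 2.9 -20.8 0;0 0 2.9 -20.8 0")

```text
time_s: 2.65
eef_pos: [684.5, 32.6, 231.1]
ee_rot: [-0.311, -0.635, -0.311, 0.635]
force: [-0.3, -0.0, -0.1]
grip_width: -0.001
```

```bash
python3 - <<'E'
from h import *
from rig import capture
s,R=state();print(s['time_s'],s['eef_pos'],s['joints'],s['force'],s['grip_width'])
for n in('top','side'):
    p=capture(n);cv2.imwrite(f'pics/{n}1.png',p['pixels'][:,:,::-1])
th=np.radians(52);t=[*(C+160*np.array([np.cos(th),np.sin(th)])),30]
print(t,rel(R,s['eef_pos'],t))
E
```

```text
2.65 [684.48220541  32.5777886  231.14498859] [-1.22881486e-01  6.90677121e-01  9.15826269e-01 -2.71171245e-04
  1.53560584e+00  2.10927158e+00] [-0.25664816 -0.0422007  -0.0819416 ] -0.0006358531862862714
[np.float64(686.0058360521053), np.float64(34.78172057707552), 30] [ 2.01143669e+01 -8.99670671e-03 -2.77513347e-01]
```

View pics/top1.png

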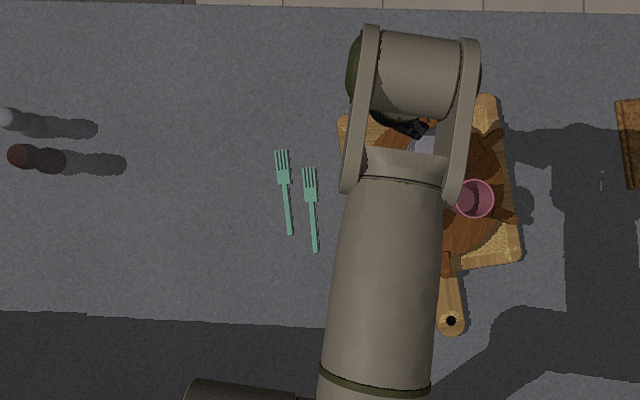

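View pics/side1.png

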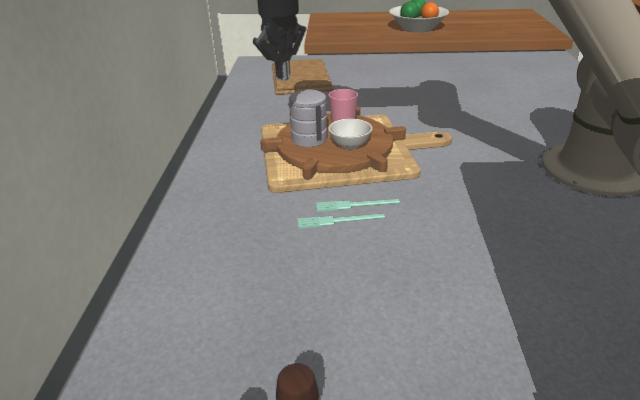

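send_rows(rows="0 5 -0.4 -0.2 0;0 10 -0.8 -0.2 0;0 14 -0.8 -0.2 0;0 17 -0.8 -0.2 0;0 19 -0.8 -0.2 0;0 20 -0.8 -0.2 0;0 20 -0.8 -0.2 0")

```text
time_s: 3.45
eef_pos: [679.2, 38.9, 30.8]
ee_rot: [-0.31, -0.635, -0.311, 0.636]
force: [0.6, -0.7, -0.4]
grip_width: -0.004
```

```bash
python3 - <<'E'
from h import *
from rig import capture
s,R=state();print(s['time_s'],s['eef_pos'],s['joints'],s['force'])
d=s['eef_pos'][:2]-C;print(np.hypot(*d),np.degrees(np.arctan2(d[1],d[0])))
for n in('top','side'):
    p=capture(n);im=p['pixels'][:,:,::-1]
    if n=='side': im=cv2.resize(im[60:200,230:430],None,fx=4,fy=4,interpolation=cv2.INTER_CUBIC)
    cv2.imwrite(f'pics/{n}2.png',im)
E
```

```text
3.45 [679.15437331  38.94190749  30.84414608] [-1.14509473e-01  8.45886163e-01  1.16952402e+00 -5.79350442e-05
  1.12761210e+00  2.11826439e+00] [ 0.5773202  -0.68077968 -0.40488714]
159.259155503119 54.86502413832045
```

View pics/top2.png

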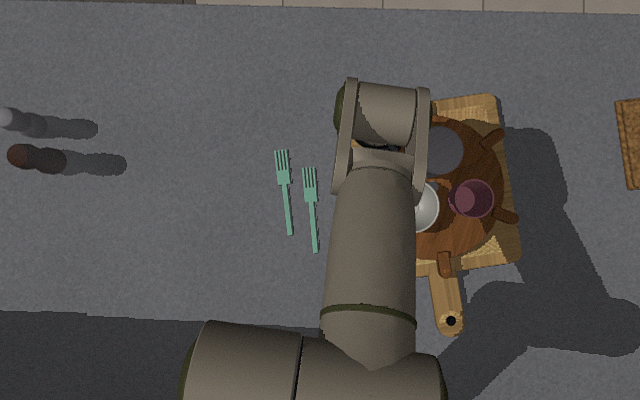

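View pics/side2.png

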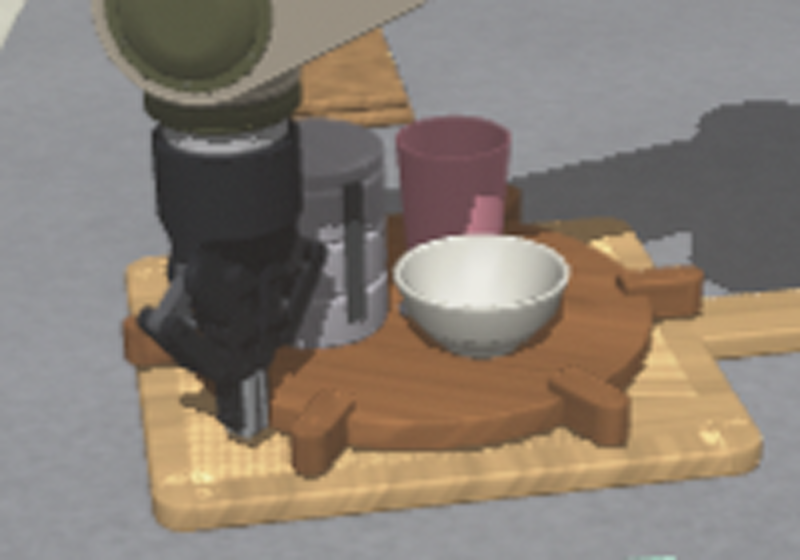

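```bash
cat >> h.py <<'E'
def arc(total,n,ease_end=0,r=160,z=30.5,ths=None):
    s,R=state();p=s['eef_pos'];d=p[:2]-C;th0=np.degrees(np.arctan2(d[1],d[0]))
    yaw0=np.degrees(np.arctan2(R[1,2],R[0,2]))
    print('t',s['time_s'],'pos',p.round(1),'r',np.hypot(*d).round(1),'th',th0.round(2),'yaw',yaw0.round(1),'q',s['joints'].round(2),'F',s['force'].round(1))
    out=[]
    for i in range(1,n+1):
        th=th0+total*min(1,i/(n-ease_end));a=np.radians(th)
        c=R.T@(np.array([*(C+r*np.array([np.cos(a),np.sin(a)])),z])-p)/10
        dy=(th-180-yaw0+180)%360-180
        out.append('0 %.1f %.2f %.2f %.2f'%(c[0],c[1],c[2],-dy/5))
    print(';'.join(out))
E
python3 -c "
from h import *
arc(16,12)"
```

```text
t 3.55 pos [680.3  39.2  32.9] r 160.1 th 54.57 yaw -127.9 q [-0.11  0.84  1.17  0.    1.13  2.12] F [ 0.5 -0.2  0.2]
0 0.2 -0.37 0.03 -0.76;0 0.2 -0.74 0.06 -1.03;0 0.2 -1.11 0.10 -1.30;0 0.2 -1.48 0.14 -1.56;0 0.2 -1.85 0.20 -1.83;0 0.2 -2.22 0.26 -2.10;0 0.2 -2.58 0.33 -2.36;0 0.2 -2.95 0.42 -2.63;0 0.2 -3.31 0.50 -2.90;0 0.2 -3.67 0.60 -3.16;0 0.2 -4.02 0.71 -3.43;0 0.2 -4.38 0.82 -3.70
```

send_rows(rows="0 0 -0.4 0 -0.3;0 0 -0.8 0.05 -0.6;0 0 -1.1 0.1 -1;0 0 -1.5 0.15 -1.3;0 0 -1.85 0.2 -1.7;0 0 -2.2 0.25 -2;0 0 -2.6 0.35 -2.3;0 0 -2.95 0.4 -2.6;0 0 -3.3 0.5 -2.9;0 0 -3.65 0.6 -3.15;0 0 -4 0.7 -3.4;0 0 -4.4 0.8 -3.7")

```text
time_s: 4.75
eef_pos: [639.9, 60.3, 31.4]
ee_rot: [-0.409, -0.577, -0.409, 0.577]
force: [0.4, -0.7, -0.4]
grip_width: 0.002
```

```bash
python3 - <<'E'
from h import *
from rig import capture
for n in('top','side'):
    p=capture(n);im=p['pixels'][:,:,::-1]
    if n=='side': im=cv2.resize(im[60:200,230:430],None,fx=4,fy=4,interpolation=cv2.INTER_CUBIC)
    cv2.imwrite(f'pics/{n}3.png',im)
arc(30,12)
E
```

```text
t 4.85 pos [639.5  60.6  31.2] r 160.5 th 71.1 yaw -109.3 q [-0.09  0.77  1.32 -0.    1.06  1.82] F [ 0.7 -0.8  0.3]
0 0.1 -0.70 0.07 -0.58;0 0.1 -1.39 0.12 -1.08;0 0.1 -2.09 0.21 -1.58;0 0.1 -2.78 0.32 -2.08;0 0.1 -3.46 0.46 -2.58;0 0.1 -4.14 0.63 -3.08;0 0.1 -4.81 0.83 -3.58;0 0.1 -5.47 1.06 -4.08;0 0.1 -6.11 1.31 -4.58;0 0.1 -6.75 1.60 -5.08;0 0.1 -7.37 1.91 -5.58;0 0.1 -7.98 2.25 -6.08
```

View pics/side3.png

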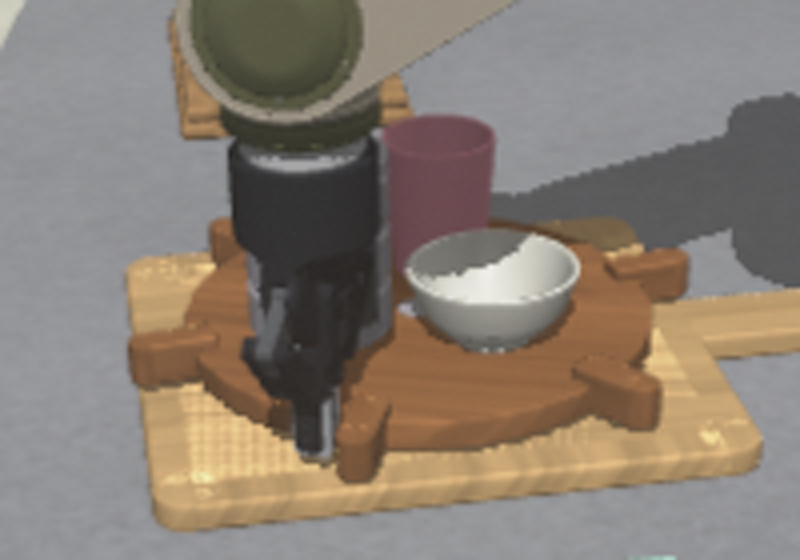

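send_rows(rows="0 0 -0.7 0.05 -0.55;0 0 -1.4 0.1 -1.05;0 0 -2.1 0.2 -1.55;0 0 -2.8 0.3 -2.05;0 0 -3.45 0.45 -2.55;0 0 -4.15 0.6 -3.05;0 0 -4.8 0.8 -3.55;0 0 -5.45 1.05 -4.05;0 0 -6.1 1.3 -4.55;0 0 -6.75 1.6 -5.05;0 0 -7.35 1.9 -5.55;0 0 -8 2.25 -6.05")

```text
time_s: 6.05
eef_pos: [557.0, 65.7, 31.3]
ee_rot: [0.546, 0.45, 0.545, -0.45]
force: [1.4, 0.2, -0.6]
grip_width: -0.003
```

```bash
python3 - <<'E'
from h import *
arc(30,12)
E
```

```text
t 6.05 pos [557.   65.7  31.3] r 159.9 th 101.0 yaw -79.0 q [-0.09  0.62  1.6   0.    0.92  1.29] F [ 1.4  0.2 -0.6]
0 0.1 -0.70 0.01 -0.51;0 0.1 -1.39 0.05 -1.01;0 0.1 -2.09 0.13 -1.51;0 0.1 -2.78 0.23 -2.01;0 0.1 -3.46 0.37 -2.51;0 0.1 -4.14 0.54 -3.01;0 0.1 -4.81 0.73 -3.51;0 0.1 -5.47 0.96 -4.01;0 0.1 -6.12 1.21 -4.51;0 0.1 -6.76 1.49 -5.01;0 0.1 -7.39 1.80 -5.51;0 0.1 -8.00 2.14 -6.01
```

Tracking is accurate; the same arc again.

send_rows(rows="0 0 -0.7 0 -0.5;0 0 -1.4 0.05 -1;0 0 -2.1 0.15 -1.5;0 0 -2.8 0.25 -2;0 0 -3.45 0.35 -2.5;0 0 -4.15 0.55 -3;0 0 -4.8 0.75 -3.5;0 0 -5.45 0.95 -4;0 0 -6.1 1.2 -4.5;0 0 -6.75 1.5 -5;0 0 -7.4 1.8 -5.5;0 0 -8 2.15 -6")

```text
time_s: 7.25
eef_pos: [482.5, 29.3, 31.4]
ee_rot: [0.643, 0.293, 0.643, -0.293]
force: [0.8, 0.5, 0.7]
grip_width: -0.0
```

```bash
python3 - <<'E'
from h import *
from rig import capture
arc(30,12)
p=capture('side');im=p['pixels'][:,:,::-1]
cv2.imwrite('pics/side4.png',cv2.resize(im[30:200,230:460],None,fx=3.4,fy=3.4))
E
```

```text
t 7.25 pos [482.5  29.3  31.4] r 160.0 th 131.05 yaw -49.0 q [-0.18  0.49  1.84  0.    0.81  0.67] F [0.8 0.5 0.7]
0 0.1 -0.70 0.01 -0.51;0 0.1 -1.39 0.06 -1.01;0 0.1 -2.09 0.13 -1.51;0 0.1 -2.78 0.24 -2.01;0 0.1 -3.46 0.38 -2.51;0 0.1 -4.14 0.55 -3.01;0 0.1 -4.81 0.74 -3.51;0 0.1 -5.47 0.97 -4.01;0 0.1 -6.12 1.22 -4.51;0 0.1 -6.76 1.50 -5.01;0 0.1 -7.39 1.81 -5.51;0 0.1 -8.00 2.15 -6.01
```

View pics/side4.png

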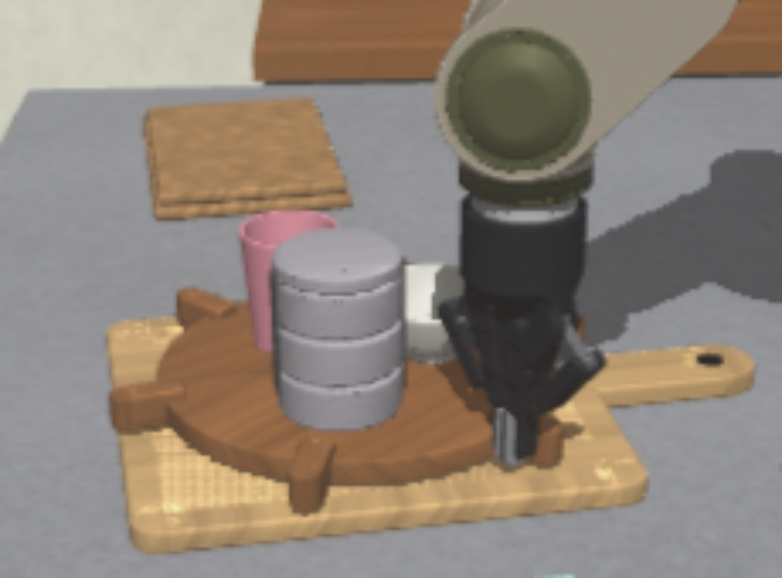

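send_rows(rows="0 0 -0.7 0 -0.5;0 0 -1.4 0.05 -1;0 0 -2.1 0.15 -1.5;0 0 -2.8 0.25 -2;0 0 -3.45 0.4 -2.5;0 0 -4.15 0.55 -3;0 0 -4.8 0.75 -3.5;0 0 -5.45 0.95 -4;0 0 -6.1 1.2 -4.5;0 0 -6.75 1.5 -5;0 0 -7.4 1.8 -5.5;0 0 -8 2.15 -6")

```text
time_s: 8.5
eef_pos: [436.3, -39.4, 31.4]
ee_rot: [0.697, 0.117, 0.697, -0.117]
force: [-0.0, 0.8, 0.7]
grip_width: 0.002
```

```bash
python3 - <<'E'
from h import *
arc(30,12)
E
```

```text
t 8.5 pos [436.3 -39.4  31.4] r 159.9 th 161.04 yaw -19.1 q [-0.36  0.42  1.97  0.    0.76 -0.03] F [-0.   0.8  0.7]
0 0.1 -0.70 0.00 -0.52;0 0.1 -1.39 0.05 -1.02;0 0.1 -2.09 0.13 -1.52;0 0.1 -2.78 0.24 -2.02;0 0.1 -3.46 0.37 -2.52;0 0.1 -4.14 0.54 -3.02;0 0.1 -4.81 0.74 -3.52;0 0.1 -5.47 0.96 -4.02;0 0.1 -6.12 1.22 -4.52;0 0.1 -6.76 1.50 -5.02;0 0.1 -7.38 1.81 -5.52;0 0.1 -8.00 2.15 -6.02
```

send_rows(rows="0 0 -0.7 0 -0.5;0 0 -1.4 0.05 -1;0 0 -2.1 0.15 -1.5;0 0 -2.8 0.25 -2;0 0 -3.45 0.4 -2.5;0 0 -4.15 0.55 -3;0 0 -4.8 0.75 -3.5;0 0 -5.45 0.95 -4;0 0 -6.1 1.2 -4.5;0 0 -6.75 1.5 -5;0 0 -7.4 1.8 -5.5;0 0 -8 2.15 -6")

```text
time_s: 9.7
eef_pos: [430.4, -122.0, 31.3]
ee_rot: [0.704, -0.067, 0.704, 0.067]
force: [-0.2, 1.2, 0.8]
grip_width: 0.0
```

send_rows(rows="0 0 -0.7 0 -0.5;0 0 -1.4 0.05 -1;0 0 -2.1 0.15 -1.5;0 0 -2.8 0.25 -2;0 0 -3.45 0.4 -2.5;0 0 -4.15 0.55 -3;0 0 -4.8 0.75 -3.5;0 0 -5.45 0.95 -4;0 0 -6.1 1.2 -4.5;0 0 -6.75 1.5 -5;0 0 -6.75 1.5 -5;0 0 -6.75 1.5 -5")

```text
time_s: 10.9
eef_pos: [457.7, -185.1, 31.2]
ee_rot: [0.673, -0.217, 0.673, 0.217]
force: [-0.3, 0.5, -0.2]
grip_width: -0.003
```

```bash
cat > look.py <<'E'
import sys
from h import *
from rig import capture,nets
for n in('top','side'):
    p=capture(n);im=p['pixels'][:,:,::-1]
    cv2.imwrite(f'pics/{n}{sys.argv[1]}.png',cv2.resize(im[80:345,325:535],None,fx=2.2,fy=2.2,interpolation=cv2.INTER_CUBIC) if n=='top' else cv2.resize(im[30:200,230:460],None,fx=3.4,fy=3.4))
    for t in('disc_top','bento'):
        r=nets.spot_point(p,t)
        for x in r[:1]:
            d=np.array(x['location'][:2])-C;print(n,t,x['location'],x['confidence'],np.hypot(*d).round(1),(np.degrees(np.arctan2(d[1],d[0]))%360).round(1))
E
python3 look.py 5; python3 - <<'E'
from h import *
arc(10,6)
E
```

```text
top disc_top [586.5, -89.2, 42.2] 0.78 2.3 115.5
top bento [524.9, -76.8, 42.9] 0.82 64.3 167.0
side disc_top [588.4, -87.0, 43.5] 0.65 4.4 78.2
side bento [526.9, -73.8, 41.4] 0.71 63.1 163.9
t 11.2 pos [ 457.7 -185.1   31.4] r 160.1 th -144.13 yaw 35.9 q [-0.62  0.51  1.81  0.    0.83 -1.25] F [-0.1  0.8  0.3]
0 0.1 -0.47 0.02 -0.34;0 0.1 -0.93 0.04 -0.67;0 0.1 -1.39 0.07 -1.00;0 0.1 -1.86 0.12 -1.34;0 0.1 -2.32 0.18 -1.67;0 0.1 -2.78 0.26 -2.00
```

View pics/top5.png

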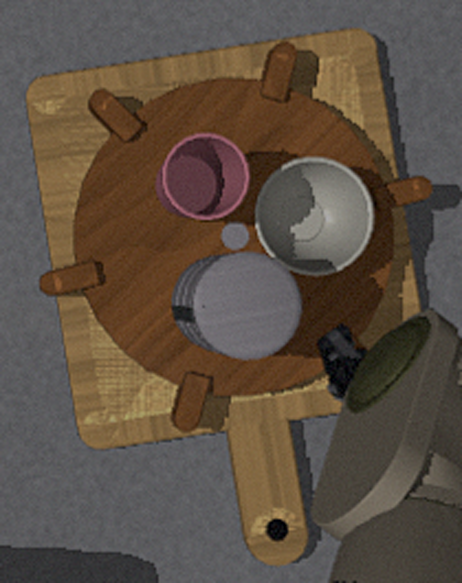

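View pics/side5.png

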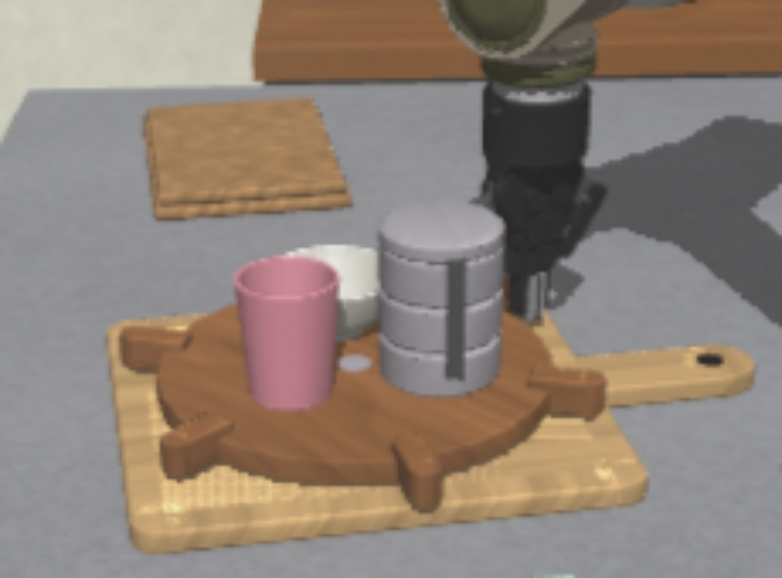

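send_rows(rows="0 0 -0.5 0 -0.35;0 0 -1.1 0.05 -0.8;0 0 -1.75 0.1 -1.25;0 0 -2.4 0.2 -1.75;0 0 -3.1 0.3 -2.25;0 0 -3.8 0.45 -2.75;0 0 -4.45 0.6 -3.2;0 0 -4.95 0.75 -3.6;0 0 -5.3 0.9 -3.85;0 0 -5.5 0.95 -4;0 0 -5.5 0.95 -4;0 0 -5.5 0.95 -4")

```text
time_s: 12.4
eef_pos: [497.7, -224.2, 31.3]
ee_rot: [0.625, -0.331, 0.625, 0.331]
force: [-0.6, 0.0, -0.3]
grip_width: 0.004
```

```bash
python3 look.py 6; python3 - <<'E'
from h import *
arc(5,6)
E
```

```text
top disc_top [587.3, -90.7, 40.5] 0.68 0.6 108.4
top bento [523.6, -97.3, 41.3] 0.58 64.2 185.4
side disc_top [589.6, -85.2, 42.2] 0.63 6.5 71.0
t 12.7 pos [ 497.7 -224.2   31.4] r 160.4 th -124.04 yaw 55.9 q [-0.64  0.6   1.65 -0.    0.9  -1.61] F [0.6 0.2 0.2]
0 0.1 -0.23 0.04 -0.19;0 0.1 -0.47 0.05 -0.35;0 0.1 -0.70 0.06 -0.52;0 0.1 -0.93 0.07 -0.69;0 0.1 -1.16 0.09 -0.85;0 0.1 -1.39 0.11 -1.02
```

View pics/top6.png

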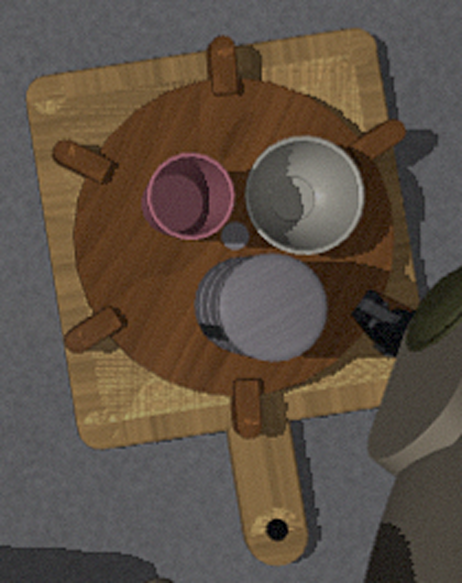

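```bash
cat > meas.py <<'E'
import sys
from h import *
from rig import capture
p=capture('top');np.save('pics/last.npy',p['pixels'])
print('lid',ray(p,(448.6,220),153),'hub z42',ray(p,(431.8,187.3),42),'z46',ray(p,(431.8,187.3),46))
im=cv2.resize(p['pixels'][80:345,325:535][:,:,::-1],None,fx=3,fy=3,interpolation=cv2.INTER_CUBIC)
im=im[:600] if im.shape[0]<=600 else im
a=np.linspace(0,2*np.pi,120)
def dr(X,col):
    q=((proj(p,X)-[325,80]+.5)*3-.5).astype(int);cv2.polylines(im,[q.reshape(-1,1,2)],False,col,1)
cx,cy,bx,by,yaw=map(float,sys.argv[1:6])
dr([[cx+140*np.cos(t),cy+140*np.sin(t),42] for t in a],(0,255,255))
dr([[bx+42*np.cos(t),by+42*np.sin(t),153] for t in a],(0,255,0))
dr([[bx+42*np.cos(t),by+42*np.sin(t),42] for t in a],(255,255,0))
w=np.radians(yaw);M=np.array([[np.cos(w),-np.sin(w)],[np.sin(w),np.cos(w)]])
L=[[-295,28],[-170,28],[-170,160],[170,160],[170,-160],[-170,-160],[-170,-28],[-295,-28]]
dr([[*(M@np.array(l)+[cx,cy]),18] for l in L],(0,0,255))
dr([[*(M@np.array(l)+[cx,cy]),18] for l in [[-300,0],[0,0]]],(255,0,255))
cv2.imwrite(sys.argv[6],cv2.resize(im,None,fx=.75,fy=.75,interpolation=cv2.INTER_AREA))
E
python3 meas.py 587.5 -91.3 524 -97.5 10.3 pics/ov1.png
```

```text
lid [526.50081991 -96.05814487 153.        ] hub z42 [586.73332827 -91.12806101  42.        ] z46 [586.54281687 -90.24369982  46.        ]
```

View pics/ov1.png

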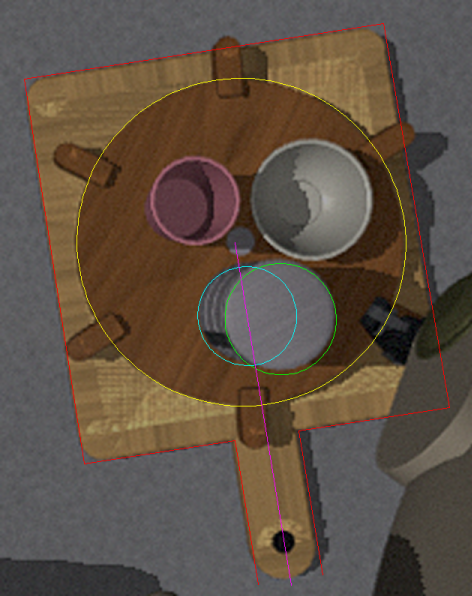

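send_rows(rows="0 0 -0.2 0 -0.15;0 0 -0.4 0 -0.3;0 0 -0.6 0.05 -0.45;0 0 -0.8 0.05 -0.6;0 0 -1 0.05 -0.75;0 0 -1.15 0.05 -0.8;0 0 -1.15 0.05 -0.8;0 0 -1.15 0.05 -0.8")

```text
time_s: 13.55
eef_pos: [507.6, -230.4, 31.3]
ee_rot: [0.613, -0.353, 0.613, 0.353]
force: [-0.3, -0.3, -0.1]
grip_width: -0.001
```

```bash
python3 look.py 7; python3 meas.py 587 -91 525.5 -100.8 10.2 pics/ov2.png;python3 - <<'E'
from h import *
arc(2,2)
E
```

```text
top disc_top [587.1, -89.6, 41.5] 0.81 1.7 103.2
top bento [525.5, -103.1, 42.1] 0.59 63.1 190.8
side disc_top [590.3, -87.8, 43.3] 0.97 4.5 51.3
side bento [525.4, -100.9, 41.8] 0.58 62.8 188.8
lid [526.50081991 -96.05814487 153.        ] hub z42 [586.73332827 -91.12806101  42.        ] z46 [586.54281687 -90.24369982  46.        ]
t 13.9 pos [ 507.5 -230.3   31.3] r 160.4 th -119.91 yaw 59.9 q [-0.64  0.62  1.61  0.    0.92 -1.68] F [-0.7  0.6  0.2]
0 0.1 -0.28 0.04 -0.24;0 0.1 -0.56 0.05 -0.44
```

View pics/ov2.png

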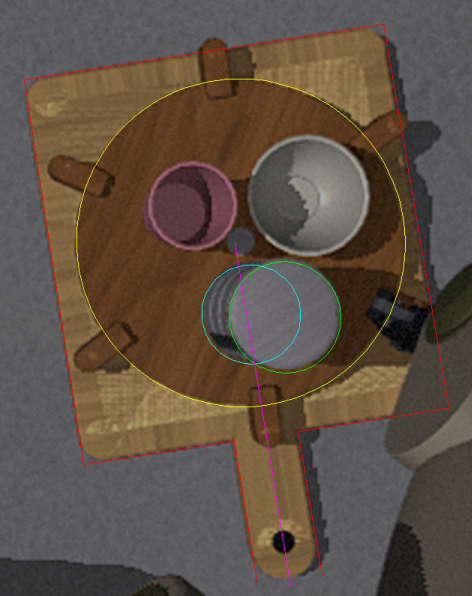

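View pics/side7.png

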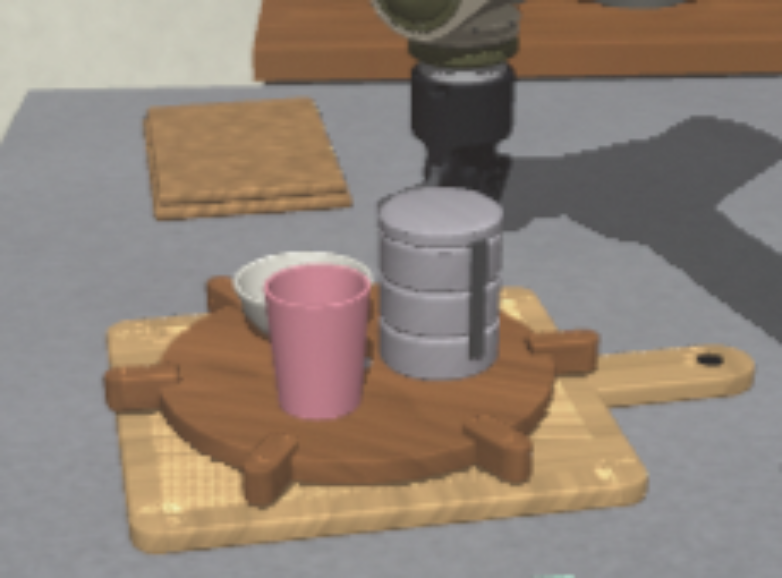

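send_rows(rows="0 0 -0.1 0 -0.05;0 0 -0.2 0 -0.1;0 0 -0.2 0 -0.15;0 0 -0.2 0 -0.15;0 0 0.2 -0.3 -0.15;0 0 0.6 -0.8 -0.15;0 -2 0.8 -1 -0.15;0 -6 0.8 -1.5 -0.15;0 -11 0.8 -3 -0.15;0 -16 0.8 -6 -0.15;0 -20 0.8 -11 -0.15;0 -20 0.8 -16 -0.15")

```text
time_s: 15.1
eef_pos: [429.9, -349.2, 230.9]
ee_rot: [0.61, -0.36, 0.61, 0.355]
force: [1.0, -0.6, -0.9]
grip_width: 0.004
```

```bash
python3 look.py 8; python3 meas.py 587 -91 525.7 -101.6 10.2 pics/ov3.png;python3 - <<'E'
from h import *
arc(2,2)
from rig import capture
p=capture('side');im=p['pixels'][:,:,::-1].copy()
im=cv2.resize(im[30:200,230:460],None,fx=3.4,fy=3.4)
a=np.linspace(0,6.283,100)
def dr(X,c):
    q=((proj(p,X)-[230,30]+.5)*3.4-.5).astype(int);cv2.polylines(im,[q.reshape(-1,1,2)],False,c,1)
for z in(42,153):dr([[525.7+42*np.cos(t),-101.6+42*np.sin(t),z] for t in a],(0,255,0))
dr([[587+140*np.cos(t),-91+140*np.sin(t),42] for t in a],(0,255,255))
w=np.radians(10.2);M=np.array([[np.cos(w),-np.sin(w)],[np.sin(w),np.cos(w)]])
dr([[*(M@np.array([-x,0])+[587,-91]),18] for x in(0,300)],(255,0,255))
cv2.imwrite('pics/ovs3.png',im)
E
```

```text
top disc_top [587.5, -89.5, 43.6] 0.71 1.8 90.0
top bento [526.1, -103.1, 42.9] 0.85 62.5 190.9
side disc_top [588.0, -88.2, 42.2] 0.74 3.1 80.8
side bento [527.7, -101.1, 42.7] 0.76 60.6 189.3
lid [526.50081991 -96.05814487 153.        ] hub z42 [586.73332827 -91.12806101  42.        ] z46 [586.54281687 -90.24369982  46.        ]
t 15.45 pos [ 430.1 -347.1  226.3] r 300.4 th -121.6 yaw 60.7 q [-0.89  0.38  1.42  0.    1.34 -1.95] F [-0.3  1.1  0.2]
0 19.6 -0.86 14.01 0.26;0 19.6 -1.14 14.00 0.06
```

View pics/ov3.png

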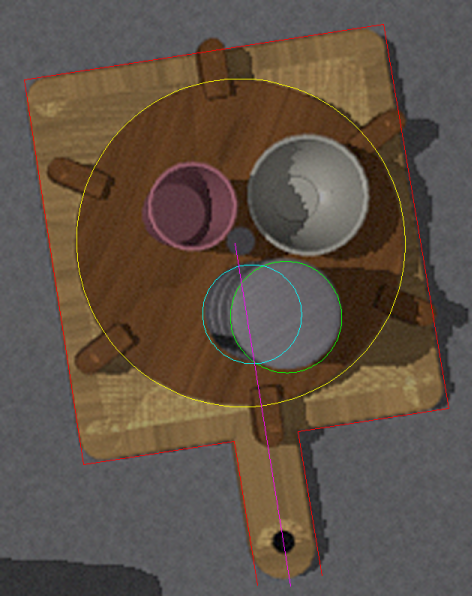

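View pics/ovs3.png

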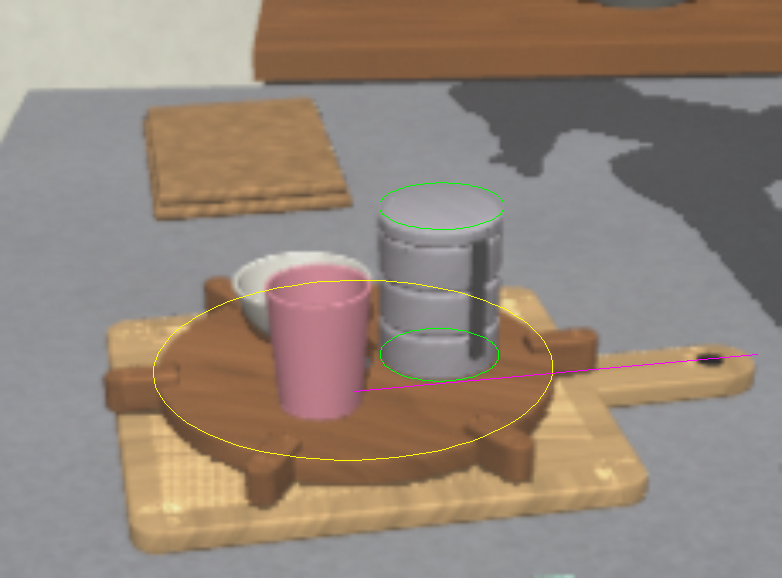

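```bash
cat > fit.py <<'E'
from h import *
from rig import capture
from scipy.optimize import least_squares
from scipy.ndimage import map_coordinates
import sys
for n in('top','side'):
    p=capture(n);I=cv2.GaussianBlur(p['pixels'].astype(np.float32),(0,0),0.7)
    def edge(c,r,z,rng,step=.25):
        pts=[]
        for a in np.radians(np.arange(0,360,3)):
            rr=np.arange(r-rng,r+rng,step)
            X=np.c_[c[0]+rr*np.cos(a),c[1]+rr*np.sin(a),0*rr+z];uv=proj(p,X)
            v=np.stack([map_coordinates(I[:,:,k],[uv[:,1],uv[:,0]],order=1) for k in range(3)],1)
            g=np.linalg.norm(v[4:]-v[:-4],axis=1);i=g.argmax()
            if g[i]>12: pts.append([a,rr[i+2]])
        return np.array(pts)
    def circ(c,r,z,rng,fixr=True):
        c=np.array(c,float)
        for it in range(3):
            e=edge(c,r,z,rng);X=c+np.c_[e[:,1]*np.cos(e[:,0]),e[:,1]*np.sin(e[:,0])]
            f=lambda q:np.hypot(*(X-q[:2]).T)-q[2]
            s=least_squares(f,[*c,r],loss='soft_l1',f_scale=.7)
            c=s.x[:2]
        return s.x.round(2),len(e),np.median(abs(f(s.x))).round(2)
    d=circ((587,-91),140,42,8);b=circ((525.7,-101.6),42,153,6)
    print(n,'disc',d,'lid',b)
    v=b[0][:2]-d[0][:2];print('  angle',np.degrees(np.arctan2(v[1],v[0]))%360,np.hypot(*v))
    # dot: dark centroid
    u=proj(p,[[329,-138,18]])[0].astype(int);w=p['pixels'][u[1]-9:u[1]+10,u[0]-12:u[0]+13].mean(2)
    m=np.clip(50-w,0,None);ys,xs=np.mgrid[:w.shape[0],:w.shape[1]]
    q=ray(p,((m*xs).sum()/m.sum()+u[0]-12,(m*ys).sum()/m.sum()+u[1]-9),18);dd=q[:2]-d[0][:2]
    print('  dot',q,(m>0).sum(),'handle ang',np.degrees(np.arctan2(dd[1],dd[0]))%360)
E
python3 fit.py
```

```text
top disc (array([586.95, -91.57, 141.33]), 69, np.float64(1.23)) lid (array([ 528.61, -100.92,   41.75]), 119, np.float64(0.28))
  angle 189.10521465295938 59.08449965938617
  dot [ 330.17208501 -137.29904524   18.        ] 78 handle ang 190.09782259778945
side disc (array([585.78, -73.82, 143.18]), 29, np.float64(1.64)) lid (array([527.49, -85.21,  38.88]), 17, np.float64(0.53))
  angle 191.05641298024818 59.39239176864319
  dot [ 327.97868959 -135.24351316   18.        ] 11 handle ang 193.40138338575366
```

```bash
python3 -c "
from rig import workorder,ctrl
s=ctrl.sense();print(s['time_s'],s['eef_pos'],abs(s['dq']).max());print(workorder.finish_job())"
```

```text
15.6 [ 430.32010157 -347.3043413   226.55870227] 0.005578638906220077
the job is handed in; nothing more can be done
None
```

I turned the turntable about 178° anticlockwise with one slow push of the shut fingertips on a single rim lug. I then backed off, lifted clear to about 227 mm and handed the job in at about 15.6 s. The bento, cup, bowl and forks were never touched, and the force readings taken along the push stayed under about 2 N.

**Alignment:** a circle fit in the last top picture puts the bento at about 189.1° and 59 mm from the axis, against the handle at about 190.1°. That is roughly 1° or 1 mm off.

**Checks that disagreed:**
- **Network readings:** about 190.9° from the top camera and 189.3° from the side, taken about my measured centre. Taken about the networks' own disc centre they come out nearer 192°. I put the true error at about ±2°.
- **Side-camera circle fit:** it locked onto wrong edges, so I threw it out.

**Other checks:** the bento, cup and bowl still stood upright in their places. The arm was still and clear of everything at hand-in. I did not compare two pictures specifically to confirm that the turntable had stopped.

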